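Press the steel bush into a turned-handle blank

ROBOT

A 7-joint arm with a two-finger parallel gripper is mounted at the origin on the work surface. World frame = base frame: x ahead of the robot, y to its left, z up, the work surface at z = 0. Lengths are in m, angles in rad, forces in N, time in s.
With the tool pointing down it reaches from about 0.4 to 0.85 m from the base axis. Payload 4.5 kg.
Tool frame: the origin (TCP) lies midway between the tips of the shut fingers; the grasp point (between the pads) lies 19 mm behind it; y points along the fingers, z is the direction in which the jaws open and shut, and the axes are right-handed (so a half turn about y gives the same grasp; the last joint's range is limited). The gripper opens to 88 mm and grips with 3 to 60 N. Pads are 18 mm wide; open, the fingers measure 123 mm over their backs; the gripper's body (75 mm by 187 mm) begins 45 mm behind the grasp point.
Start: joints at [-1.123, 0.689, -0.195, 1.565, 0.157, 0.902, -0.215], TCP at [0.251, 0.572, 0.239] pointing down, gripper open.
Joint ranges: [-3.01, 3.01], [-0.46, 2.08], [-1.47, 1.51], [0.13, 2.56], [-1, 4.14], [0.04, 2.09], [-2.66, 2.66]. Speed limits (rad/s): [2.57, 2.57, 3.14, 3.14, 3.14, 3.14, 3.14].

INTERFACE

Orientations are given as a unit quaternion [x, y, z, w].
In Python, from plant import r, snapshot, get_calibration, job, boxes_of gives the robot as it stands. The module is installed in compiled form; this text tells all that it offers.
- The arm moves only by the shell command python3 -m handwheel 'ROWS' [OPENING] [FORCE]. ROWS is JSON, a list that holds one entry, the list of rows, each a list of 6 numbers: the shift along the tool's x, y, z as a fraction of full scale, then the turn, a rotation vector about the tool's x, y, z as a fraction of full scale. In form: [[[x, y, z, wx, wy, wz], ...]]. A call has 1 to 12 rows; each row is the pose to reach, as a shift and turn from the pose commanded when the call began, along the tool's axes at that moment, turning the shorter way round; what a row does not reach only later rows make up. Full scale, the value 1, is 100 cm for a shift and 180 degrees for a turn. A row lasts 1/12 s, in which the tool goes at most 41.7 mm and 7.16 degrees, less where a joint would pass 70% of its speed; a pose out of reach is approached as far as the arm can. A call with a number of a shift or a turn outside -1 to 1 is refused whole. A call with a gripper value outside its range is refused whole. OPENING is the opening, from -1 (shut) to 1 (fully open), set as the call begins (- or left out, the last holds). The fingers move at their own pace and stop on an object; FORCE is the grip in N (left out, the last holds). Time passes only in rows, so rows that repeat a pose let the fingers close. It gives the time, the measured TCP pose, the force and the opening at its end, in the units of the state.
- r.get_state(): the state, without advancing time (a new reading comes with each control period).
- snapshot(name): name is "scene" or "top" or "wrist"; returns the picture (480x640x3 uint8, red, green, blue); there is no depth.
- get_calibration(name): a dict with "fx", "fy", "cx", "cy" (pixels), "k1" (the pictures are not rectified: a ray, as slopes to the right and down, at radius r is drawn at 1 + k1 r^2 times it, then the intrinsics apply), "T" (4x4, takes a point from camera to world coordinates). Camera axes: x right, y down, z forward; pixel columns grow to the right and rows downward; lengths in m; the calibration is good to about 2 mm. A picture is of the moment at which its call begins: read the wrist's pose just before it. get_calibration takes no time and is no camera call; for the wrist camera it gives the pose at the moment of the call.
- job.finish_job(): hands the job in, once; it reports no verdict.
Trained networks look in the newest picture that a camera, given by its name, has taken for a name from the list of things; names that differ only in an ending like _2 or _b are one class to them, and where a whole thing is asked for, a point or a joint stands for the part that bears it (a point fixed in the world has none). Each returns a list of dicts, best first, with "confidence" (0 to 1); they miss things now and then, are a little off and sometimes report something else, mostly with a low value. They report only what shows in the picture. A call takes as long as a camera call. They do not tell look-alikes from the thing itself.
- boxes_of(thing, camera): "bbox" ([left, top, right, bottom] in pixels, round what is visible of it).
The state is a dict: "clock": time; "q": joint angles; "qd": joint speeds; "joint_torque": joint torques, N m; "tool_pos": TCP position; "eef_rot": TCP orientation; "contact_force": force on the tool from outside, world axes, zero at the start; "moment": the same for the moment, N m; "opening": opening from 0.0 (shut) to 1.0 (fully open).
Only numpy, scipy, OpenCV 4.12 (cv2) and the standard library are available. Lean on these libraries where they do the work, as an engineer would, in place of code of your own. Each camera call takes 0.05 s, during which the arm holds its last target. There are 200 camera calls.

TASK

One of the wooden handle blanks on the turner's bench still has its steel bush sticking out of one end. Lay that blank lengthwise in the cradle of the bench press and let go of it, then push the press's hand lever all the way down to its stop so that the ram drives the bush home, and let the lever spring back up. Leave the blank lying in the cradle.

Things in the scene. Friction and masses are not known exactly. Their poses are not given: they have to be found in the camera images.
- blank: Dark-wood blank, 40 x 40 mm, 80 mm long without the bush, about 0.1 kg, lying at any yaw. Origin at the middle of the wood, 20 mm above what it lies on; x along its length, towards the end where the steel bush (26 mm in diameter, central) sticks out. Two bystander blanks have the same size and wood: one has its bush already flush, one has none.
- bush (a joint): How far the bush has gone into the blank, m: at 0 it sticks 18 mm out of the wood, at 0.018 it is flush. It starts between 0 and 0.003, slides stiffly (about 10 N) and stays where it is pushed.
- press: Grey press, fixed to the bench, base plate 288 x 90 mm. Origin on the bench surface under the middle of the cradle; x along the press towards the lever, z up. Stop block: face at x = -61 mm, top 58 mm above the bench. Ram guide block: x = 83 to 113 mm, 54 mm high. Lever cheeks: x = 127 to 177 mm, 98 mm high.
- cradle (a point): Middle of the cradle floor, 8 mm above the bench; axes as the press. Side rails 52 mm apart flare to 71 mm at their tops, 19 mm above the bench. Lengthwise the blank lies loosely between stop block (x = -61 mm) and ram face (x = +61 mm, 36 mm in diameter). The ram moves up to 41 mm, slides the blank to the stop, then pushes the bush in, whichever way it points.
- press_lever (a joint): Hand lever, rad: 0 up at rest, 0.8 down on its stop. Pivots about the press's y direction at x = 150 mm, 78 mm above the bench. At 0 it points away from the cradle, 0.8 rad above level; at 0.8 it is level. A spring lifts it: pushing straight down at x = 265 mm takes about 6 N at first and up to 15 N while the bush goes in; let go, it rises by itself.
- lever_end (a point): End of the lever's black round grip, on its centre line in the press's middle plane (y = 0), 200 mm from the pivot; moves with the lever. The grip is 24 mm in diameter and runs from 88 mm to 200 mm from the pivot.
There are look-alikes about, which are no part of the job. Leave any green or yellow look-alike of the blank alone.

How it is judged:
By the outcome, as a careful person would: the job done as asked, in the order asked, and still so for the second after the job is handed in, with the robot touching nothing.
It also fails if it takes over 48 s, if anything falls off the work surface, if the arm or the gripper's body presses on something with over 40 N, if the wrist force passes 120 N, or if a joint passes its speed limit or range.

## Working session

There is one attempt and no reset: what is moved stays moved. The work goes in short steps, Python scripts to look and compute and a shell command to move; the robot and the scene stay as the last step left them, time stands still between calls to the robot, and variables do not carry over. Pictures are saved under pics/ and viewed, about 8 in all and at most 12, crops included, and the job is handed in when it is done.

```bash
mkdir -p pics; cat > h.py <<'E'
import numpy as np, cv2
from scipy.spatial.transform import Rotation as R
from plant import r, snapshot, get_calibration, job, boxes_of
def ray(c,u,v):
    K=np.array([[c['fx'],0,c['cx']],[0,c['fy'],c['cy']],[0,0,1.]])
    p=cv2.undistortPoints(np.array([[[u,v]]],float),K,np.array([c['k1'],0,0,0,0.]))[0,0]
    T=np.array(c['T']); return T[:3,3],T[:3,:3]@np.array([p[0],p[1],1])
def at(c,u,v,z):
    o,d=ray(c,u,v); return o+d*(z-o[2])/d[2]
def proj(c,P):
    T=np.array(c['T']); p=T[:3,:3].T@(np.array(P)-T[:3,3]); x,y=p[0]/p[2],p[1]/p[2]
    s=1+c['k1']*(x*x+y*y); return c['cx']+c['fx']*x*s,c['cy']+c['fy']*y*s
def save(name,f):
    im=snapshot(name); cv2.imwrite('pics/'+f,im[:,:,::-1]); return im
E
python3 - <<'E'
from h import *
save('top','top0.png');
for t in ['blank','press','press_lever']: print(t,[(np.round(b['bbox']),round(b['confidence'],2)) for b in boxes_of(t,'top')])
save('scene','scene0.png')
s=r.get_state(); print(s['tool_pos'],s['eef_rot'],s['clock'],s['opening']); print(R.from_quat(s['eef_rot']).as_matrix().round(3))
c=get_calibration('top'); print(c)
E
```

```text
blank [(array([420., 287., 459., 327.]), 0.82), (array([401., 230., 443., 267.]), 0.7)]
press [(array([158., 213., 340., 254.]), 0.83)]
press_lever [(array([161., 217., 240., 238.]), 0.71)]
[0.25120183 0.57198425 0.23832657] [ 0.69233162 -0.14528074  0.14520136 -0.69172755] 0.25 0.9988352348429219
[[ 0.916 -0.     0.402]
 [-0.402 -0.001  0.916]
 [ 0.    -1.    -0.001]]
{'fx': 598.6175504823107, 'fy': 598.6175504823107, 'cx': 312.8974657903802, 'cy': 239.06208829532062, 'k1': 0.0017559609092432395, 'T': array([[ 5.93568340e-03, -9.79025672e-01,  2.03650440e-01,
         2.56198796e-01],
       [-9.99981215e-01, -6.12269181e-03, -2.88241766e-04,
        -5.94372945e-02],
       [ 1.52908497e-03, -2.03644903e-01, -9.79043623e-01,
         1.44009050e+00],
       [ 0.00000000e+00,  0.00000000e+00,  0.00000000e+00,
         1.00000000e+00]])}
```

View pics/top0.png

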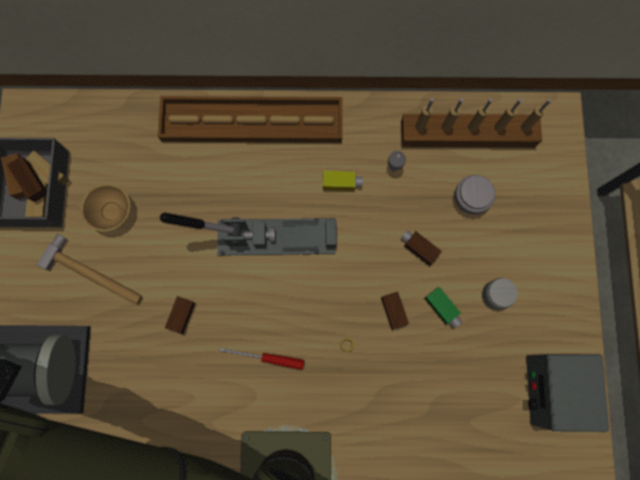

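View pics/scene0.png

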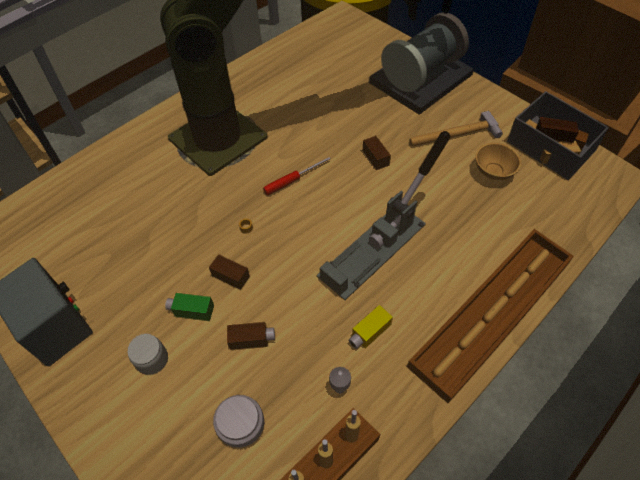

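Top picture: there are three brown blanks, at (422,247), (395,310) and (180,315), plus yellow (340,180) and green (443,307) look-alikes. Only the brown one at (422,247) has a grey stub, at about (406,237). I'll confirm it in an enlarged crop and measure the press in the same crop.

```bash
python3 - <<'E'
from h import *
im=cv2.imread('pics/top0.png')
a=cv2.resize(im[205:275,385:455],None,fx=5.5,fy=5.5,interpolation=cv2.INTER_CUBIC)
b=cv2.resize(im[205:265,150:350],None,fx=4,fy=4,interpolation=cv2.INTER_CUBIC)
o=np.zeros((a.shape[0]+b.shape[0],800,3),np.uint8); o[:a.shape[0],:a.shape[1]]=a; o[a.shape[0]:,:b.shape[1]]=b
a2=cv2.resize(im[205:275,385:455],None,fx=5.5,fy=5.5,interpolation=cv2.INTER_CUBIC)
hsv=cv2.cvtColor(im,cv2.COLOR_BGR2HSV)
print(hsv[247,424],hsv[237,406],hsv[237,395], hsv[240,290])
g=((hsv[...,2]<85)&(hsv[...,1]>100)).astype(np.uint8); g[:205]=0;g[275:]=0;g[:,:395]=0;g[:,450:]=0
k=np.argwhere(g)[:,::-1].astype(np.float32); rr=cv2.minAreaRect(k); print(rr,len(k))
g8=np.zeros_like(g);o[:385,410:795]=cv2.resize(g[205:275,385:455]*255,(385,385),interpolation=0)[...,None]
cv2.imwrite('pics/crop0.png',o)
c=get_calibration('top')
for p in cv2.boxPoints(rr): print(p,at(c,*p,0.03).round(4))
for p in [rr[0],(406.5,237.5)]: print(at(c,*p,0.03).round(4))
E
```

```text
[ 11 156  59] [174  12 110] [ 18 110 123] [53 13 79]
((420.1346130371094, 247.32693481445312), (39.204490661621094, 20.523157119750977), 37.87498474121094) 668
[398.36154 243.39232] [ 0.5402 -0.2653  0.03  ]
[410.96152 227.1923 ] [ 0.5803 -0.2966  0.03  ]
[441.90768 251.26155] [ 0.5216 -0.3692  0.03  ]
[429.3077  267.46155] [ 0.4821 -0.3377  0.03  ]
[ 0.5309 -0.3173  0.03  ]
[ 0.5548 -0.2852  0.03  ]
```

View pics/crop0.png

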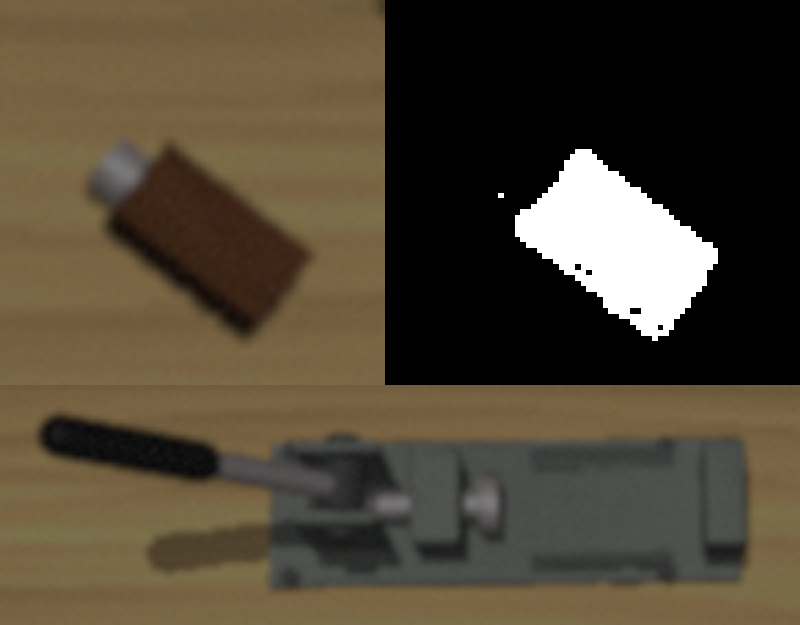

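Confirmed: the crop shows a steel bush sticking out of the brown blank at (406,237), and no other brown blank has one. Next I fit the press pose.

```bash
cat > fit.py <<'E'
from h import *
from scipy.optimize import least_squares
c=get_calibration('top')
def P(u,v): return (150+u/4,205+(v-385)/4)
# press features: (x,y,z) in press frame, image
L=.8;
obs=[((.150+.188*np.cos(L),0,.078+.188*np.sin(L)),P(53,434),1),
 ((-.061,None,.058),P(708,490),1),((.083,None,.054),P(458,490),1),((.113,None,.054),P(415,490),1),
 ((.061,None,.026),P(500,503),1)]
base=[P(272,587),P(742,582),P(745,440),P(275,440)]
def w(p,q):
    ca,sa=np.cos(p[2]),np.sin(p[2]); return np.array([p[0]+ca*q[0]-sa*q[1],p[1]+sa*q[0]+ca*q[1],q[2]])
def res(p):
    e=[]
    for q,uv,_ in obs:
        a=proj(c,w(p,(q[0],q[1] or 0,q[2]))); e.append(a[0]-uv[0])
        if q[1] is not None: e.append(a[1]-uv[1])
    for (q,uv) in zip([(p[3]+.288,-.045,p[4]),(p[3],-.045,p[4]),(p[3],.045,p[4]),(p[3]+.288,.045,p[4])],[base[0],base[1],base[2],base[3]]):
        q=(q[0],-q[1]*-1,q[2]); 
        a=proj(c,w(p,(q[0],-q[1] if 0 else q[1],q[2]))); e+= [a[0]-uv[0],a[1]-uv[1]]
    return np.array(e)
for s in (1,-1):
    if s==-1: base=[base[3],base[2],base[1],base[0]]
    f=least_squares(lambda p:np.r_[res(p),(p[4]-.008)*500],[.55,0,1.57,-.1,.008],loss='soft_l1')
    print(f.x.round(4),f.cost,f.fun.round(1))
tc=[(415.9,231.4),(441.4,251.7),(429.5,264),(405,244)]
Q=np.array([at(c,*t,.04) for t in tc]);print(Q.round(4),Q.mean(0)); d=Q[0]-Q[1]+Q[3]-Q[2];print(np.degrees(np.arctan2(d[1],d[0])))
E
python3 fit.py
```

```text
[ 0.5682 -0.0292  1.6124 -0.0871  0.0078] 143.1969355998071 [  2.2  -0.   -1.2   0.6  -1.3   0.1   0.2 -37.2  -0.3 -39.9   0.5  31.4
  -0.4  35.5  -0.1]
[ 0.56   -0.0294  1.5825 -0.0871  0.008 ] 3.3089542333172353 [ 2.1 -0.1 -1.1  0.6 -1.4  0.1 -0.   0.4 -0.4 -0.2  0.8  0.3 -0.2 -0.3
 -0. ]
[[ 0.5677 -0.3065  0.04  ]
 [ 0.5186 -0.3657  0.04  ]
 [ 0.4888 -0.3364  0.04  ]
 [ 0.5368 -0.2796  0.04  ]] [ 0.52798742 -0.32207419  0.04      ]
50.096803950806674
```

```bash
T='[0.613,-0.03,-0.708,0,0.59,0]'; python3 -m handwheel '[[[0.10,-0.03,-0.03,0,0.04,0],[0.14,-0.03,-0.07,0,0.08,0],[0.18,-0.03,-0.11,0,0.12,0],[0.22,-0.03,-0.15,0,0.16,0],[0.26,-0.03,-0.19,0,0.20,0],[0.30,-0.03,-0.23,0,0.24,0],[0.32,-0.03,-0.27,0,0.27,0],[0.34,-0.03,-0.30,0,0.30,0],[0.37,-0.03,-0.33,0,0.33,0],[0.39,-0.03,-0.36,0,0.36,0],[0.41,-0.03,-0.39,0,0.39,0],[0.41,-0.03,-0.39,0,0.39,0]]]' 1 30; python3 -c "
from h import *
s=r.get_state();print(s['q'],R.from_quat(s['eef_rot']).as_matrix().round(4))"
```

```text
clock: 1.25
tool_pos: [0.4506, 0.1226, 0.2684]
eef_rot: [0.482, -0.518, 0.518, -0.482]
contact_force: [0.6, 0.3, -0.5]
opening: 1.001
[-0.4455172   0.44406773  0.12031339  1.99698427 -0.07956405  0.70440257
 -0.34794591] [[-7.180e-02  5.000e-04  9.974e-01]
 [-9.974e-01  1.000e-04 -7.180e-02]
 [-1.000e-04 -1.000e+00  5.000e-04]]
```

```bash
python3 -m handwheel '[[[0.438,0.0,0.109,0,0.2,0],[0.438,0.0,0.109,0,0.2,0],[0.438,0.0,0.109,0,0.2,0],[0.438,0.0,0.109,0,0.2,0],[0.438,0.0,0.109,0,0.2,0],[0.438,0.0,0.109,0,0.2,0],[0.438,0.0,0.109,0,0.2,0],[0.438,0.03,0.109,0,0.2,0],[0.438,0.06,0.109,0,0.2,0],[0.438,0.06,0.109,0,0.2,0],[0.438,0.06,0.109,0,0.2,0],[0.438,0.06,0.109,0,0.2,0]]]'; python3 - <<'E'
from h import *
s=r.get_state();print(s['q'],R.from_quat(s['eef_rot']).as_matrix().round(4))
c=get_calibration('wrist'); im=save('wrist','w1.png'); np.save('cw1.npy',c,allow_pickle=True)
print(np.array(c['T']).round(3)); print(proj(c,(.528,-.322,.04)))
print(boxes_of('blank','wrist'))
E
```

```text
clock: 2.25
tool_pos: [0.5268, -0.328, 0.2053]
eef_rot: [0.298, -0.641, 0.643, -0.295]
contact_force: [-0.8, 0.2, 0.9]
opening: 0.996
[ 0.34607252  0.73376417  0.24319725  1.62762765 -0.21731306  0.80763848
 -0.02496824] [[-6.479e-01 -3.400e-03  7.617e-01]
 [-7.617e-01 -4.400e-03 -6.479e-01]
 [ 5.600e-03 -1.000e+00  3.000e-04]]
[[ 0.762 -0.616 -0.2    0.577]
 [-0.648 -0.725 -0.234 -0.268]
 [-0.     0.308 -0.951  0.35 ]
 [ 0.     0.     0.     1.   ]]
(np.float64(317.7014848604701), np.float64(205.20382968223421))
[{'bbox': [293.4, 134.5, 344.1, 248.9], 'confidence': 0.95}, {'bbox': [215.8, 270.7, 274.5, 362.7], 'confidence': 0.95}]
```

View pics/w1.png

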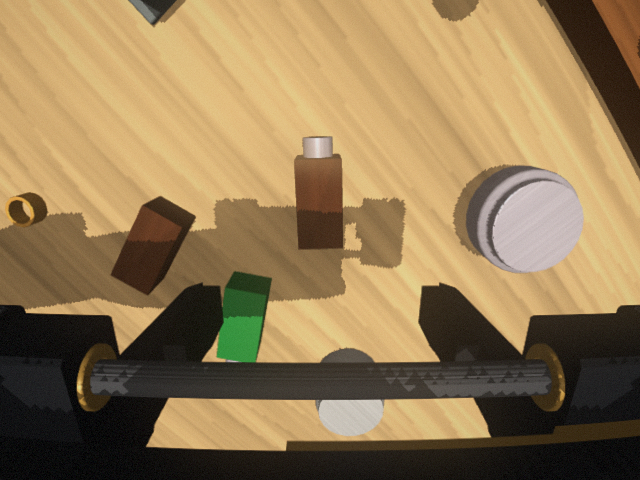

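Wrist picture: the blank is at (319,200) with its bush end up at (318,146), standing almost square to the jaws. The green look-alike is at (245,315), clear of the jaws.

```bash
python3 - <<'E'
from h import *
c=np.load('cw1.npy',allow_pickle=True).item()
q=[(296,157),(341,156),(343,247.5),(298.5,248.5)]
Q=np.array([at(c,*t,.04) for t in q]); print(Q.round(4),np.linalg.norm(Q[0]-Q[1]),np.linalg.norm(Q[1]-Q[2]))
m=Q.mean(0); d=Q[0]+Q[1]-Q[2]-Q[3]; print(m,np.degrees(np.arctan2(d[1],d[0])), 'bush',at(c,317.5,137,.033))
s=r.get_state(); M=R.from_quat(s['eef_rot']).as_matrix(); print('tcp',s['tool_pos'],s['clock'],'shift',M.T@(np.array([m[0],m[1],.016])-s['tool_pos']))
E
```

```text
[[ 0.5409 -0.2792  0.04  ]
 [ 0.5698 -0.3027  0.04  ]
 [ 0.5201 -0.366   0.04  ]
 [ 0.4892 -0.341   0.04  ]] 0.03728330767004926 0.08051138313283285
[ 0.53001705 -0.32222432  0.04      ] 50.9470880313652 bush [ 0.56472302 -0.2786805   0.033     ]
tcp [ 0.52809003 -0.3219313   0.20687781] 2.35 shift [-0.00125389  0.19087318  0.00199803]
```

```bash
python3 -m handwheel '[[[0,0.04,0.002,0,-0.008,0],[0,0.08,0.002,0,-0.008,0],[0,0.12,0.002,0,-0.008,0],[0,0.15,0.002,0,-0.008,0],[0,0.17,0.002,0,-0.008,0],[0,0.18,0.002,0,-0.008,0],[0,0.187,0.002,0,-0.008,0],[0,0.191,0.002,0,-0.008,0],[0,0.191,0.002,0,-0.008,0],[0,0.191,0.002,0,-0.008,0]]]' 1 30 && python3 -m handwheel '[[[0,0,0,0,0,0],[0,0,0,0,0,0],[0,0,0,0,0,0],[0,0,0,0,0,0],[0,0,0,0,0,0],[0,0,0,0,0,0],[0,0,0,0,0,0],[0,0,0,0,0,0]]]' -1 30
```

```text
clock: 3.18
tool_pos: [0.5318, -0.3215, 0.0185]
eef_rot: [0.307, -0.636, 0.637, -0.308]
contact_force: [-0.1, -0.6, 0.9]
opening: 0.998
clock: 3.85
tool_pos: [0.5308, -0.3213, 0.0171]
eef_rot: [-0.307, 0.637, -0.637, 0.307]
contact_force: [0.2, 0.4, -0.1]
opening: 0.453
```

```bash
python3 -m handwheel '[[[0,-0.03,0,0,0,0],[0,-0.07,0,0,0,0],[-0.02,-0.11,-0.013,0,-0.02,0],[-0.06,-0.13,-0.039,0,-0.06,0],[-0.09,-0.13,-0.058,0,-0.09,0],[-0.12,-0.13,-0.077,0,-0.12,0],[-0.15,-0.13,-0.097,0,-0.15,0],[-0.18,-0.13,-0.116,0,-0.18,0],[-0.21,-0.13,-0.135,0,-0.2,0],[-0.23,-0.13,-0.148,0,-0.218,0],[-0.239,-0.13,-0.154,0,-0.218,0],[-0.239,-0.13,-0.154,0,-0.218,0]]]'; python3 -m handwheel '[[[0,0,0,0,0,0],[0,0,0,0,0,0]]]'; python3 - <<'E'
from h import *
s=r.get_state();print(s['q'],s['tool_pos'],R.from_quat(s['eef_rot']).as_matrix().round(4))
c=get_calibration('wrist'); im=save('wrist','w2.png'); np.save('cw2.npy',c,allow_pickle=True)
E
```

```text
clock: 4.85
tool_pos: [0.5591, -0.035, 0.147]
eef_rot: [-0.504, 0.496, -0.495, 0.505]
contact_force: [0.5, 0.4, -1.4]
opening: 0.449
clock: 5.02
tool_pos: [0.5586, -0.0415, 0.1471]
eef_rot: [0.503, -0.497, 0.498, -0.502]
contact_force: [-0.3, -0.6, -0.4]
opening: 0.45
[-0.05427478  0.73441637  0.07575548  1.85668853 -0.0922426   0.55417534
  0.08954631] [ 0.55859009 -0.04149028  0.14714929] [[ 9.0e-03 -4.0e-04  1.0e+00]
 [-1.0e+00 -2.2e-03  9.0e-03]
 [ 2.2e-03 -1.0e+00 -4.0e-04]]
```

View pics/w2.png

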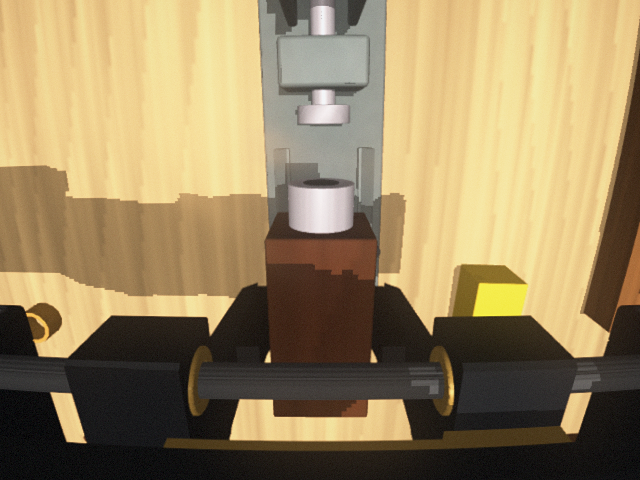

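Wrist picture: the blank is held straight with its bush at (321,205) pointing at the ram. The ram is at (324,110), the rails run at x≈282 and 365, and the guide block spans 278–369.

```bash
python3 - <<'E'
from h import *
c=np.load('cw2.npy',allow_pickle=True).item()
for n,a,b,z in [('guide',(278,37),(368.5,37),.054),('guideF',(280,85),(368,85),.054),('base',(262,60),(386,60),.008),('base2',(266,140),(383.5,140),.008),('rails',(282,150),(365,150),.019),('ramface',(299,115),(350,115),.028)]:
    A,B=at(c,*a,z),at(c,*b,z); print(n,A.round(4),B.round(4),((A+B)/2).round(4))
# grasped blank top at z = tcp -.017+.04
z=.1471+.023
A,B=at(c,268,238,z),at(c,375,239,z); print('blank end',A.round(4),B.round(4),((A+B)/2).round(4)); print(r.get_state()['tool_pos'])
E
```

```text
guide [0.5315 0.0835 0.054 ] [0.5849 0.084  0.054 ] [0.5582 0.0837 0.054 ]
guideF [0.5323 0.0564 0.054 ] [0.5857 0.0569 0.054 ] [0.559  0.0566 0.054 ]
base [0.5149 0.0771 0.008 ] [0.6034 0.078  0.008 ] [0.5591 0.0775 0.008 ]
base2 [0.5162 0.0209 0.008 ] [0.6045 0.0218 0.008 ] [0.5603 0.0213 0.008 ]
rails [0.5292 0.0145 0.019 ] [0.5895 0.015  0.019 ] [0.5594 0.0148 0.019 ]
ramface [0.5422 0.039  0.028 ] [0.5772 0.0393 0.028 ] [0.5597 0.0392 0.028 ]
blank end [ 0.5392 -0.0032  0.1701] [ 0.5765 -0.0032  0.1701] [ 0.5578 -0.0032  0.1701]
[ 0.55862106 -0.04155271  0.14717168]
```

```bash
python3 -m handwheel '[[[-0.006,0.03,0.0015,0,0,0],[-0.006,0.06,0.0015,0,0,0],[-0.006,0.085,0.0015,0,0,0],[-0.006,0.1,0.0015,0,0,0],[-0.006,0.108,0.0015,0,0,0],[-0.006,0.114,0.0015,0,0,0],[-0.006,0.118,0.0015,0,0,0],[-0.006,0.12,0.0015,0,0,0],[-0.006,0.121,0.0015,0,0,0],[-0.006,0.121,0.0015,0,0,0],[-0.006,0.121,0.0015,0,0,0]]]'
```

```text
clock: 5.98
tool_pos: [0.5608, -0.0324, 0.0268]
eef_rot: [-0.503, 0.496, -0.497, 0.504]
contact_force: [-0.1, 0.3, -0.8]
opening: 0.452
```

```bash
python3 -m handwheel '[[[0,0.0015,0,0,0,0],[0,0.0015,0,0,0,0],[0,0.0015,0,0,0,0]]]' && python3 -m handwheel '[[[0,0,0,0,0,0],[0,0,0,0,0,0],[0,0,0,0,0,0],[0,0,0,0,0,0],[0,0,0,0,0,0],[0,-0.03,0,0,0,0],[0,-0.07,0,0,0,0],[0,-0.11,0,0,0,0],[0,-0.15,0,0,0,0],[0,-0.18,0,0,0,0],[0,-0.18,0,0,0,0],[0,-0.18,0,0,0,0]]]' 0.7 && python3 - <<'E'
from h import *
s=r.get_state();print(s['q'],s['tool_pos'])
save('wrist','w3.png')
E
```

```text
clock: 6.23
tool_pos: [0.5609, -0.0323, 0.0251]
eef_rot: [-0.503, 0.496, -0.497, 0.504]
contact_force: [0.7, -1.1, 2.0]
opening: 0.451
clock: 7.23
tool_pos: [0.5613, -0.0324, 0.2063]
eef_rot: [-0.502, 0.496, -0.498, 0.504]
contact_force: [-0.6, 0.5, -0.3]
opening: 0.852
[-0.07943998  0.6473606   0.09210662  1.8057602  -0.08759983  0.68844834
  0.07506871] [ 0.56132188 -0.03238912  0.20634551]
```

View pics/w3.png

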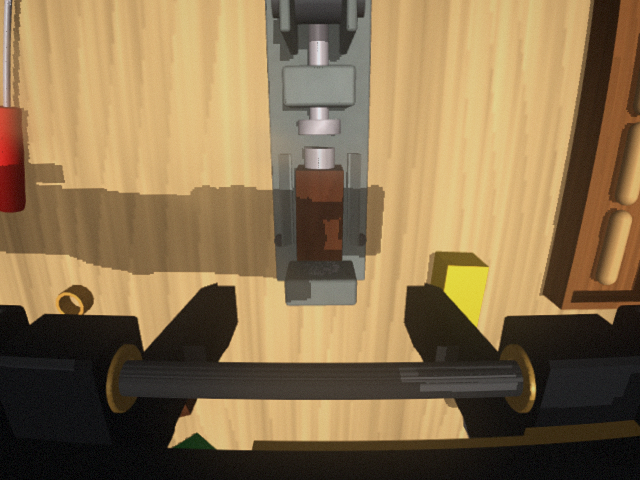

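Wrist picture: the blank lies in the cradle between the rails at (320,215), with its bush at (319,158) towards the ram at (318,127). It has been released. Next is the lever, with the fingers shut.

```bash
python3 -m handwheel '[[[0,-0.04,0,0,0,0],[0,-0.075,0,0,0,0],[-0.04,-0.075,0,0,0,0],[-0.08,-0.075,0,0,0,0],[-0.12,-0.075,0,0,0,0],[-0.16,-0.075,-0.001,0,0,0],[-0.20,-0.075,-0.002,0,0,0],[-0.235,-0.075,-0.002,0,0,0],[-0.26,-0.075,-0.002,0,0,0],[-0.27,-0.075,-0.002,0,0,0],[-0.27,-0.075,-0.002,0,0,0],[-0.27,-0.075,-0.002,0,0,0]]]' -1 30 && python3 - <<'E'
from h import *
s=r.get_state();print(s['q'],s['tool_pos'],R.from_quat(s['eef_rot']).as_matrix().round(4))
save('wrist','w4.png')
c=get_calibration('wrist'); print([proj(c,p) for p in [(.557,.2325,.20),(.557,.261,.2215)]])
E
```

```text
clock: 8.28
tool_pos: [0.5544, 0.2357, 0.2783]
eef_rot: [0.504, -0.497, 0.497, -0.502]
contact_force: [-0.1, -0.6, -0.6]
opening: 0.007
[-0.55426685  0.6159557   0.13144572  1.59578029 -0.09201759  0.93909814
 -0.37949999] [0.55439524 0.23568319 0.27828649] [[ 0.0126 -0.0021  0.9999]
 [-0.9999 -0.0028  0.0126]
 [ 0.0027 -1.     -0.0022]]
[(np.float64(325.3064036048225), np.float64(248.52680421512903)), (np.float64(326.43294095391065), np.float64(213.94231577619612))]
```

View pics/w4.png

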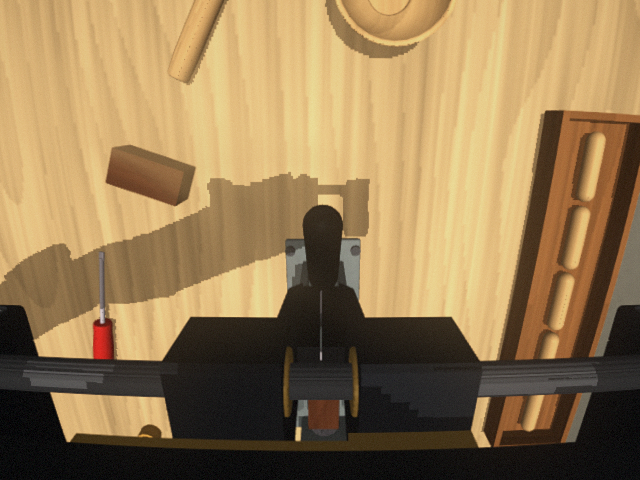

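Wrist picture: the grip's end is at (323,213), within 3 px of the prediction, and lies centred under the shut fingers. Pushing down.

```bash
python3 -m handwheel '[[[0,0.03,0.001,0,0,0],[0,0.055,0.001,0,0,0],[0,0.065,0.001,0,0,0],[0,0.075,0.001,0,0,0],[0,0.085,0.001,0,0,0],[0,0.095,0.001,0,0,0],[0,0.105,0.001,0,0,0],[0,0.11,0.001,0,0,0],[0,0.11,0.001,0,0,0]]]'; python3 -m handwheel '[[[0,0.01,0,0,0,0],[0,0.02,0,0,0,0],[0,0.03,0,0,0,0],[0,0.04,0,0,0,0],[0,0.045,0,0,0,0],[0,0.05,0,0,0,0],[0,0.055,0,0,0,0],[0,0.058,0,0,0,0],[0,0.06,0,0,0,0],[0,0.06,0,0,0,0]]]'
```

```text
clock: 9.08
tool_pos: [0.5558, 0.2373, 0.1689]
eef_rot: [0.504, -0.497, 0.497, -0.503]
contact_force: [0.2, -1.5, 2.8]
opening: 0.005
clock: 9.92
tool_pos: [0.5566, 0.2419, 0.1111]
eef_rot: [-0.502, 0.497, -0.495, 0.506]
contact_force: [0.3, 4.9, 7.0]
opening: 0.005
```

```bash
for i in 1; do python3 -m handwheel '[[[0,0.005,0,0,0,0],[0,0.01,0,0,0,0],[0,0.014,0,0,0,0],[0,0.017,0,0,0,0],[0,0.02,0,0,0,0],[0,0.02,0,0,0,0],[0,0.02,0,0,0,0],[0,0.02,0,0,0,0]]]'; done
```

```text
clock: 10.58
tool_pos: [0.5567, 0.2422, 0.0912]
eef_rot: [-0.501, 0.497, -0.495, 0.507]
contact_force: [-0.7, 5.8, 7.0]
opening: 0.004
```

```bash
python3 -m handwheel '[[[0,0.002,0,0,0,0],[0,0.004,0,0,0,0],[0,0.004,0,0,0,0],[0,0.004,0,0,0,0]]]'; python3 - <<'E'
from h import *
save('scene','s2.png'); s=r.get_state(); print(s['contact_force'],s['tool_pos'],R.from_quat(s['eef_rot']).as_matrix().round(4))
im=cv2.imread('pics/s2.png')[120:320,290:480]; cv2.imwrite('pics/s2c.png',cv2.resize(im,None,fx=3,fy=3,interpolation=cv2.INTER_CUBIC))
E
```

```text
clock: 10.92
tool_pos: [0.5568, 0.2424, 0.0899]
eef_rot: [-0.501, 0.497, -0.495, 0.507]
contact_force: [-4.6, 4.5, 25.8]
opening: -0.001
[-5.36697485  4.13286235 26.77199357] [0.55681043 0.24240402 0.08985273] [[ 0.016   0.0044  0.9999]
 [-0.9998  0.0073  0.016 ]
 [-0.0072 -1.      0.0045]]
```

View pics/s2c.png

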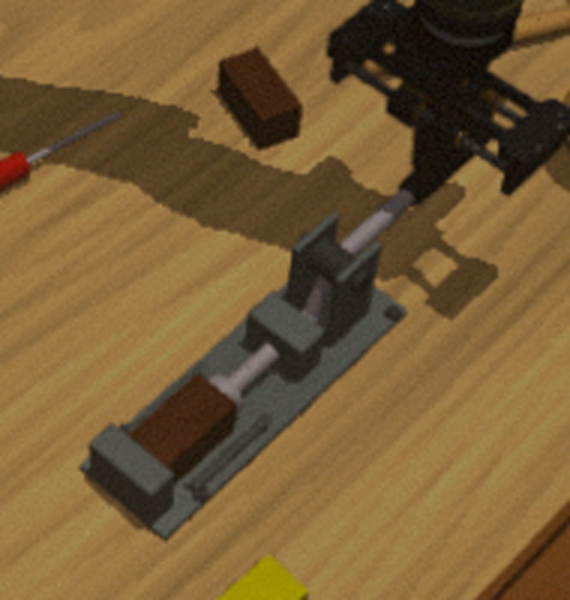

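The force jumped from 7 to 26 N with the lever level (z = 90 mm), so it's on its stop. The crop shows the ram against the blank and no bush visible. I'll add a small extra push, then rise.

```bash
python3 -m handwheel '[[[0,0.002,0,0,0,0],[0,0.002,0,0,0,0],[0,0.002,0,0,0,0],[0,0.002,0,0,0,0]]]'; python3 -m handwheel '[[[0,-0.015,0,0,0,0],[0,-0.03,0,0,0,0],[0,-0.045,0,0,0,0],[0,-0.06,0,0,0,0],[0,-0.075,0,0,0,0],[0,-0.09,0,0,0,0],[0,-0.105,0,0,0,0],[0,-0.12,0,0,0,0],[0,-0.14,0,0,0,0],[0,-0.16,0,0,0,0],[0,-0.18,0,0,0,0],[0,-0.21,0,0,0,0]]]'; python3 -m handwheel '[[[0.04,-0.01,0,0,0,0],[0.08,-0.01,0,0,0,0],[0.12,-0.01,0,0,0,0],[0.16,-0.01,0,0,0,0],[0.2,-0.01,0,0,0,0],[0.24,-0.01,0,0,0,0],[0.26,-0.01,0,0,0,0],[0.26,-0.01,0,0,0,0],[0.26,-0.01,0,0,0,0]]]'; python3 - <<'E'
from h import *
save('wrist','w5.png'); save('scene','s3.png')
a=cv2.resize(cv2.imread('pics/w5.png')[60:360,200:440],(480,600)); b=cv2.resize(cv2.imread('pics/s3.png')[120:320,290:480],(320,337),interpolation=2)
o=np.zeros((600,800,3),np.uint8);o[:,:480]=a;o[:337,480:]=b;cv2.imwrite('pics/f.png',o)
E
```

```text
clock: 11.3
tool_pos: [0.5568, 0.2424, 0.0896]
eef_rot: [-0.501, 0.497, -0.495, 0.507]
contact_force: [-8.9, 3.2, 40.1]
opening: 0.009
clock: 12.3
tool_pos: [0.554, 0.2371, 0.2929]
eef_rot: [0.505, -0.497, 0.496, -0.502]
contact_force: [1.3, 0.3, -0.3]
opening: 0.003
clock: 13.05
tool_pos: [0.5588, -0.0236, 0.3036]
eef_rot: [0.503, -0.498, 0.497, -0.502]
contact_force: [-0.2, 0.7, 0.4]
opening: 0.008
```

View pics/f.png

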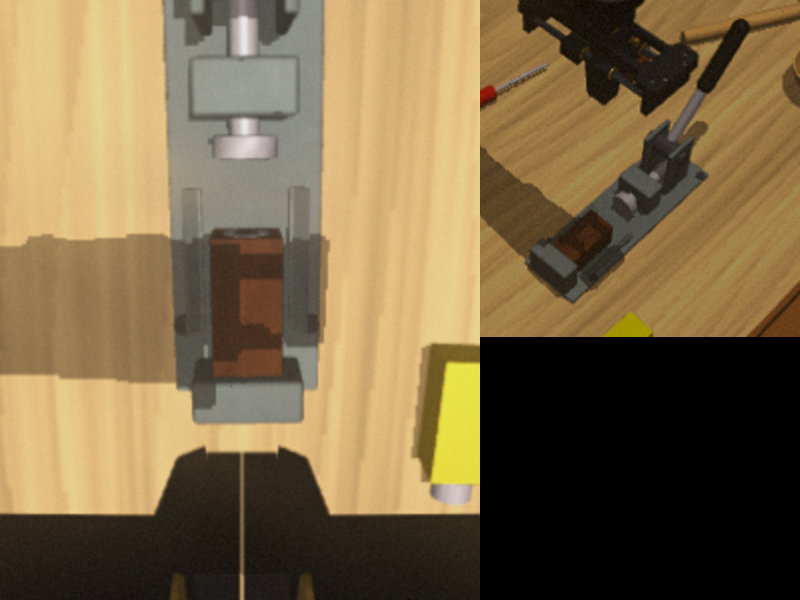

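The picture shows the bush flush at (246,233), the blank against the stop between the rails, the ram retracted, and the lever back up at (740,30). The robot is touching nothing, so I'm handing the job in.

```bash
python3 -c "
from h import *
print(job.finish_job(), r.get_state()['clock'])"
```

```text
the job is handed in; nothing more can be done
the job is handed in; nothing more can be done
```

The job is done and handed in at about 13 s on the robot's clock. I laid the brown blank with the protruding bush in the cradle with its bush towards the ram and let go. Then I pushed the lever down to its stop with the shut fingers and let it spring back up.

- **Lever:** it was level at the bottom, with the fingers at 90 mm. The force rose from 7 to 26 N, then to 40 N on a small extra push with no further movement, so it was on its stop.
- **Final pictures:** the bush is flush, the blank lies in the cradle against the stop block, the ram is back and the lever is up. The gripper was about 0.3 m above the bench and read almost no force.
- **Disagreements:** none of the checks failed. The two press position estimates differed by about 1–2 mm, well within the cradle's slack.

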